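# Load a test coupon under the spring clip of a workshop jig

### The job

Load the wooden test coupon into the jig using fingertips only: press the clip's long tail down with one fingertip to raise its lip and, while holding it down, push the coupon along the channel with the other fingertip, beneath the lip and fully home against the end stop. With the coupon home, let the clip close on it and move the hand clear. Keep the coupon flat on its bed, never lifting it, and leave the other things on the bench alone.

Things in the scene. Friction and masses are not known exactly. Their poses are not given: they have to be found in the camera images.
- jig: Fixed jig: plywood board 210 x 150 x 12 mm (x -105..105, y -50..100) with an aluminium channel on it. Origin: on the bench, under the channel's centre line. x runs along the channel to the end stop, y points from channel to the clip's tail, z up. Bed 28 mm above the bench, x -95..75; channel 54 mm wide (y -27..27) between rails 8 mm wide, 8 mm above the bed.
- jig_stop (a point): Middle of the end stop's face, 7 mm above the bed, at jig (75, 0, 35) mm. The steel stop is 70 mm wide, its top 40 mm above the bench.
- clip (a joint): Steel spring clip, a rocker hinged on a rod along jig x at jig y 41, z 39 mm. Rad: 0 closed (start), grows as the tail is pressed down, hard stop 0.42. At 0 the lip is 8 mm above the bed and blocks the coupon; at 0.2 it just clears it, from 0.28 it is well open; closed on the coupon about 0.16. A sprung hinge: about 5 N at the tail's middle starts it, 9 N holds it fully down.
- clip_tail (a point): Top of the clip's press tail, mid width, 25 mm out from the hinge; at jig (-35, 66, 44) mm when closed. The tail is a flat plate 156 mm long (jig x -88..68), 3 mm thick, jig y 42..86; its top passes through the hinge axis, slopes up outwards 0.2 rad when closed, level at joint 0.2, down outwards 0.22 rad fully pressed. A fingertip can slide along it in x while pressing.
- clip_lip (a point): Middle of the underside of the clip's lip, which bears on the coupon: 26 mm along jig x (39..65 mm), 8 mm wide, on the channel's centre line, 36 mm above the bench when closed. The arm from hinge to lip crosses the channel at the same x; its top is 49 mm above the bench closed, 67 mm fully open.
- coupon: Loose flat dark wooden coupon, 70 mm (its x) x 50 mm (y) x 14 mm, about 45 g, with a lighter band across the half away from the stop. Origin: centre of its underside. It lies in the channel on the bed, its x nearly along the jig's x, its leading end short of the clip's lip. Home: leading end against the stop, origin at jig x = 40 mm, rear end at jig x = 5 mm.
- coupon_front (a point): Middle of the coupon's leading (+x) end at mid thickness: 35 mm ahead of and 7 mm above its origin. At jig x = 75 mm when home.
- bowl: Loose turned wooden bowl, 120 mm across, 55 mm high; origin under its centre. Leave alone.
- tin: Loose closed tin of finish, 72 mm across, 95 mm high; origin under its centre. Leave alone.
- brush: Loose hand brush lying beyond the clip's side of the jig; origin under its middle. Leave alone.
- handle_blank: Loose turned handle blank standing upright, 36 mm across, 80 mm high; origin under its centre. Leave alone.
Not all that is in view belongs to the job. There is more than one size of the coupon; the job needs the smallest.

How it is judged (in metres and radians):
On the way, in this order (a step that is already met when the one before it is completed fails the run):
1. the clip is held open by the fingers (joint above 0.25) while the coupon's leading end is still short of the lip (value of joint clip above 0.25 rad and contact force between the fingers and clip above 1 N and x of coupon_front in the frame of jig below 0.039 m), for 0.1 s.
2. with the fingers still holding the clip open and one of them pushing, the coupon's leading end passes beneath the lip (value of joint clip above 0.2 rad and contact force between the fingers and clip above 1 N and contact force between the fingers and coupon above 0.05 N and x of coupon_front in the frame of jig above 0.044 m).
3. the coupon is home against the stop while the fingers still hold the clip open (value of joint clip above 0.2 rad and contact force between the fingers and clip above 1 N and x of coupon_front in the frame of jig above 0.072 m), for 0.1 s.
At the end, for the whole second after the job is handed in: The coupon lies flat on the bed with its leading end within 3.5 mm of the stop, in line with the channel within 0.08 rad and at rest; the clip is released and its lip bears on the coupon (joint 0.10 to 0.22, more than 1 N) (x of coupon_front in the frame of jig above 0.0715 m and z of coupon in the frame of jig between 0.025 and 0.031 m and angle between the x axis of coupon and the x axis of jig, either way round below 0.08 rad and value of joint clip between 0.1 and 0.22 rad and contact force between clip and coupon above 1 N and linear speed of coupon below 0.01 m/s); the robot touches nothing.
It fails at once if the coupon is lifted (more than 6 mm off the bed) or tipped (z of coupon in the frame of jig above 0.034 m or angle between coupon's own z axis and vertical above 0.2 rad).
It fails at once if a bystander is moved more than 20 mm (distance of any of bowl, tin, brush, handle_blank from where it was at the start of the episode above 0.02 m).
It also fails if it takes over 35 s, if anything falls off the work surface, if the arm or the gripper's body presses on something with over 40 N, if the wrist force passes 120 N, or if a joint passes its speed limit or range.

### The arm

A 6-joint arm with a two-finger parallel gripper is mounted at the origin on the work surface. World frame = base frame: x ahead of the robot, y to its left, z up, the work surface at z = 0. Lengths are in m, angles in degrees, forces in N, time in s.
With the tool pointing down it reaches from about 0.25 to 0.725 m from the base axis. Payload 9.7 kg.
Tool frame: the origin (TCP) lies midway between the tips of the shut fingers; the grasp point (between the pads) lies 19 mm behind it (bot.pinch_z is the distance from the TCP to the grasp point, in m); z points along the fingers, y is the line along which they close (so a half turn about z gives the same grasp; the last joint's range is limited). The gripper opens to 85 mm and grips with 20 to 120 N. Pads are 22 mm wide; open, the fingers measure 114 mm over their backs; the gripper's body (76 mm by 85 mm) begins 54 mm behind the grasp point. The pads swing forward as they close: fully open they stand 13 mm farther back than shut.
Start: joints at [72.25, 4.979, 10.078, 95.1, 0, 90], TCP at [0.168, 0.524, 0.231] pointing down, gripper open.
Joint ranges: [-179.16, 179.16], [-48.56, 103.87], [-65.8, 70.77], [-126.05, 130.52], [-82.76, 87.17], [-180, 180]. Speed limits (degrees/s): [127.2, 127.2, 147.25, 180, 180, 180].

### API

Orientations are given as [roll, pitch, yaw] about the fixed x, y, z axes, in that order (R = Rz(yaw) Ry(pitch) Rx(roll)).
In Python, from workcell import sensors, camera, ticket, bot gives the robot as it stands.
- The arm moves only by the shell command python3 -m handwheel 'ROWS' [FORCE]. ROWS is a JSON object of lists of equal length, an entry for each row: "gripper": the opening, from -1 (shut) to 1 (fully open); "slide": the shift along the tool's x, y, z in mm, a list of three; "yaw": the turn about the tool's z in rad. A call has 1 to 8 rows; each row shifts and turns the commanded pose from where the row before left it, along the tool's axes as they then stand; what a row does not reach is not made up. A row lasts 1/12 s, in which the tool goes at most 41.7 mm and 7.16 degrees, less where a joint would pass 70% of its speed; a pose out of reach is approached as far as the arm can. A call is refused whole if a number of a shift passes 41.7 or a number of a turn 0.125, either way. A call with a gripper value outside its range is refused whole. The fingers move at their own pace and stop on an object; FORCE is the grip in N (left out, the last holds). Time passes only in rows, so rows that do not move let the fingers close. It gives the time, the measured TCP pose, the force, the opening and the grip force at its end, in the units of the state.
- sensors.get_obs(): the state, without advancing time (a new reading comes with each control period).
- camera(name): name is "side" or "top" or "wrist"; returns a dict with "img" (480x640x3 uint8, red, green, blue), "fx", "fy", "cx", "cy" (pixels), "dist" ([k1, k2, p1, p2, k3] as OpenCV has them; the pictures are not rectified), "R" (3x3) and "t" (3): a world point X has camera coordinates R X + t. Camera axes: x right, y down, z forward; pixel columns grow to the right and rows downward; lengths in m; the calibration is good to about 2 mm. A picture is of the moment at which its call begins. There is no depth.
- ticket.job_done(): hands the job in; it is judged then, once.
The state is a dict: "time": time; "q": joint angles; "qd": joint speeds; "joint_efforts": joint torques, N m; "ee_pos": TCP position; "tcp_rot": TCP orientation; "wrist_force": force on the tool from outside, world axes, zero at the start; "torque": the same for the moment, N m; "opening": finger opening in m; "grasp_force": force on a finger pad.
Only numpy, scipy, OpenCV 4.12 (cv2) and the standard library are available. Lean on these libraries where they do the work, as an engineer would, in place of code of your own. Each camera call takes 0.05 s, during which the arm holds its last target. There are 200 camera calls.

## Working session

There is one attempt and no reset: what is moved stays moved. The work goes in short steps, Python scripts to look and compute and a shell command to move; the robot and the scene stay as the last step left them, time stands still between calls to the robot, and variables do not carry over. Pictures are saved under pics/ and viewed, at most 10 in all, crops included, and the job is handed in when it is done.

```bash
mkdir -p pics; ls
python3 - <<'E'
from workcell import sensors,camera,bot
import cv2,numpy as np
print(sensors.get_obs())
ims=[]
for n in ("top","side"):
    c=camera(n); np.savez('pics/'+n+'.npz',**c)
    cv2.imwrite(f'pics/{n}0.png',c['img'][:,:,::-1])
    print(n,c['fx'],c['cx'],c['cy'],c['dist'],c['R'],c['t'])
E
```

```text
pics
{'time': 0.0, 'q': array([ 7.22508217e+01,  5.01137398e+00,  1.00350992e+01,  9.51004293e+01,
       -1.99888787e-03,  9.00008333e+01]), 'qd': array([ 0.00804703, -0.03638146, -0.01326848, -0.03378239,  0.01161442,
        0.08821288]), 'joint_efforts': array([ 1.58037551e-04, -5.20389855e+01,  4.64798212e+01,  1.63282512e-02,
       -4.88091155e-05,  1.19712411e-05]), 'ee_pos': array([0.16760669, 0.5235964 , 0.23058623]), 'tcp_rot': array([-1.79923296e+02,  2.00000165e-03,  1.62249991e+02]), 'wrist_force': array([-0.23756009, -0.74853074, -0.34277399]), 'torque': array([ 0.09619504,  0.01508277, -0.00295739]), 'grasp_force': 0.0, 'opening': 0.08539100771466968}
top 484.1764885253001 314.35349372996336 239.79352692057557 [0.01929075 0.         0.         0.         0.        ] [[ 5.57856405e-03 -9.99983096e-01  1.63913328e-03]
 [-9.93540092e-01 -5.72839828e-03 -1.13336978e-01]
 [ 1.13344452e-01 -9.96287036e-04 -9.93555254e-01]] [0.04025742 0.54389456 0.99481827]
side 460.40525673585825 318.5314809392031 235.66701770704935 [-0.11372629  0.          0.          0.          0.        ] [[-0.97489159 -0.22160885  0.02181548]
 [-0.12552815  0.46599933 -0.87583521]
 [ 0.18392683 -0.85658283 -0.48211698]] [0.55471163 0.12310465 0.78733609]
```

View pics/top0.png

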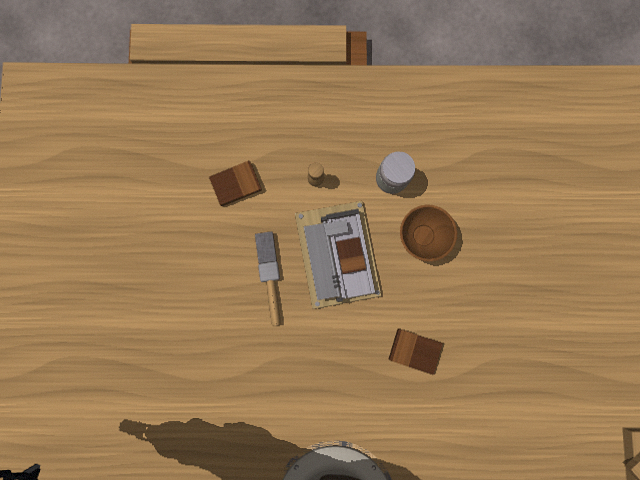

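View pics/side0.png

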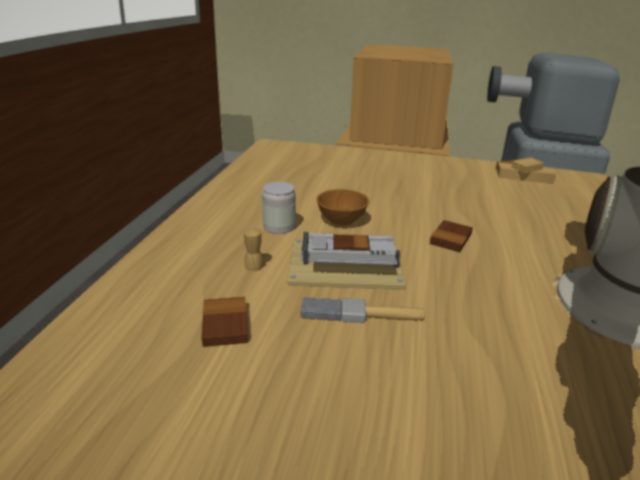

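The top view shows the jig at (340,255), with the stop end up and the tail on the left. Candidates for the coupon are (351,254) in the channel, a bigger one at (235,184) and a bigger one at (416,351). By the description it's the one in the channel. The side view agrees: jig at (350,255), coupon at (350,242). I'll check it in a close crop.

```bash
cat > h.py <<'E'
import numpy as np,cv2
def ray(c,uv,z):
    K=np.array([[c['fx'],0,c['cx']],[0,c['fy'],c['cy']],[0,0,1.]])
    p=cv2.undistortPoints(np.array(uv,float).reshape(-1,1,2),K,np.array(c['dist']))[:,0]
    d=np.c_[p,np.ones(len(p))]@c['R']; o=-c['R'].T@c['t']
    return o+d*((z-o[2])/d[:,2])[:,None]
def proj(c,X):
    K=np.array([[c['fx'],0,c['cx']],[0,c['fy'],c['cy']],[0,0,1.]])
    return cv2.projectPoints(np.array(X,float).reshape(-1,1,3),cv2.Rodrigues(c['R'])[0],c['t'],K,np.array(c['dist']))[0][:,0]
E
python3 - <<'E'
import cv2,numpy as np
from h import *
c=dict(np.load('pics/top.npz')); im=c['img'][:,:,::-1]
cr=cv2.resize(im[195:315,280:400],None,fx=5,fy=5,interpolation=cv2.INTER_CUBIC)
cv2.imwrite('pics/crop1.png',cr)
hsv=cv2.cvtColor(im,cv2.COLOR_BGR2HSV)
m=((hsv[...,1]>90)&(hsv[...,2]<150)&(hsv[...,0]<25)).astype(np.uint8)
roi=np.zeros_like(m); roi[225:285,325:375]=m[225:285,325:375]
k=max(cv2.findContours(roi,0,1)[0],key=cv2.contourArea)
r=cv2.minAreaRect(k); print(r); b=cv2.boxPoints(r); w=ray(c,b,.042); print(b,w.round(4),np.linalg.norm(np.diff(w,axis=0),axis=1))
E
```

```text
((350.7921142578125, 255.15866088867188), (32.604286193847656, 24.137462615966797), 79.2156982421875)
[[335.8862  241.40265]
 [359.59738 236.88623]
 [365.69803 268.91467]
 [341.98685 273.4311 ]] [[ 0.5393 -0.0018  0.042 ]
 [ 0.5491 -0.0515  0.042 ]
 [ 0.482  -0.0638  0.042 ]
 [ 0.4723 -0.0145  0.042 ]] [0.05066821 0.06818262 0.05028321]
```

View pics/crop1.png

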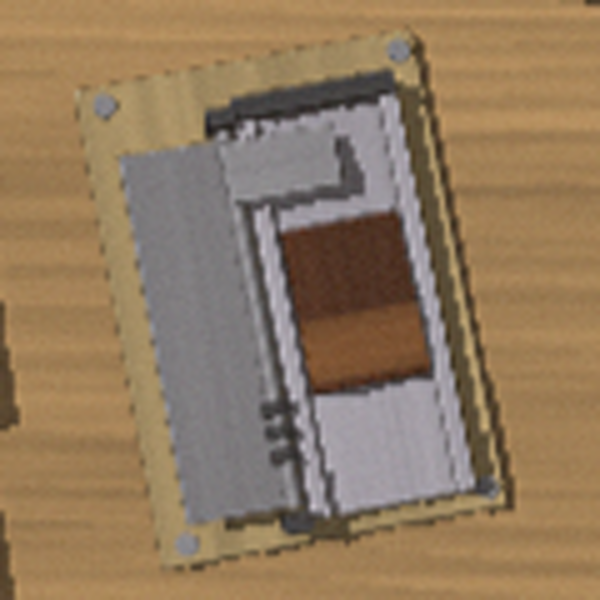

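The crop shows the coupon at (350,255), 68–70 × 50 mm as described, with its light band away from the stop. The lip is at crop (340,170), and the board corners are clear. Next I'll fit the jig pose from the board and tail corners.

Run:
```python
from h import *
c=dict(np.load('pics/top.npz')); s=dict(np.load('pics/side.npz'))
cp=np.array([(78,92),(415,30),(512,508),(165,570),(122,157),(187,522),(228,103),(395,73)],float)
px=(cp+.5)/5-.5+[280,195]
J=np.array([(105,100,12),(105,-50,12),(-105,-50,12),(-105,100,12),(68,86,48),(-88,86,48),(83,35,40),(83,-35,40)])/1000.
W=np.array([ray(c,[p],z)[0] for p,z in zip(px,J[:,2])])
print(W.round(4))
n=6
A,B=J[:n,:2],W[:n,:2]; a0,b0=A.mean(0),B.mean(0)
H=(A-a0).T@(B-b0); th=np.arctan2(H[0,1]-H[1,0],H[0,0]+H[1,1])
R=np.array([[np.cos(th),-np.sin(th)],[np.sin(th),np.cos(th)]]); t=b0-R@a0
print('th',np.degrees(th),'t',t,'\nres mm',((J[:,:2]@R.T+t-W[:,:2])*1000).round(1))
np.savez('jig.npz',R=R,t=t,th=th)
q=np.array([.4793+.0314,-.0329]);q=np.array([[.5393,-.0018],[.5491,-.0515],[.482,-.0638],[.4723,-.0145]])
print('coupon corners jig',((q-t)@R*1000).round(1))
for nme,p in dict(tailmid=(-35,66),tailA=(-80,66),cfront=(75,0)).items(): print(nme,(R@np.array(p)/1000+t).round(4))
# side view check
g=cv2.cvtColor(s['img'],cv2.COLOR_RGB2BGR).copy()
for x,y,z in [(105,100,12),(-105,100,12),(68,86,48),(-88,86,48),(75,27,36),(75,-27,36)]:
    u=proj(s,[*(R@np.array([x,y])/1000+t),z/1000])[0]; print((x,y,z),u.round(1))
    cv2.circle(g,tuple(int(v*8) for v in u),12,(0,0,255),1,cv2.LINE_AA,3)
cv2.imwrite('pics/side1.png',cv2.resize(g[210:310,270:430],None,fx=5,fy=5))
```

```text
[[ 0.6041  0.0852  0.012 ]
 [ 0.6323 -0.0613  0.012 ]
 [ 0.4258 -0.1013  0.012 ]
 [ 0.3988  0.0462  0.012 ]
 [ 0.5706  0.0652  0.048 ]
 [ 0.4194  0.0372  0.048 ]
 [ 0.595   0.0207  0.04  ]
 [ 0.6083 -0.0498  0.04  ]]
th 10.67350107255697 t [ 0.52017025 -0.03205492] 
res mm [[ 0.7  0.4]
 [ 0.3 -0.5]
 [ 0.4  0.7]
 [-0.3  0.5]
 [ 0.5 -0.1]
 [-1.6 -1.1]
 [ 0.2 -3. ]
 [-0.1 -1.2]]
coupon corners jig [[ 24.4  26.2]
 [ 24.8 -24.5]
 [-43.4 -24.1]
 [-43.8  26.1]]
tailmid [0.4736 0.0263]
tailA [0.4293 0.018 ]
cfront [ 0.5939 -0.0182]
(105, 100, 12) [288.4 278.6]
(-105, 100, 12) [406.3 283.1]
(68, 86, 48) [309.8 258.1]
(-88, 86, 48) [398.1 261.4]
(75, 27, 36) [307.7 247.1]
(75, -27, 36) [309.3 233.4]
```

View pics/side1.png

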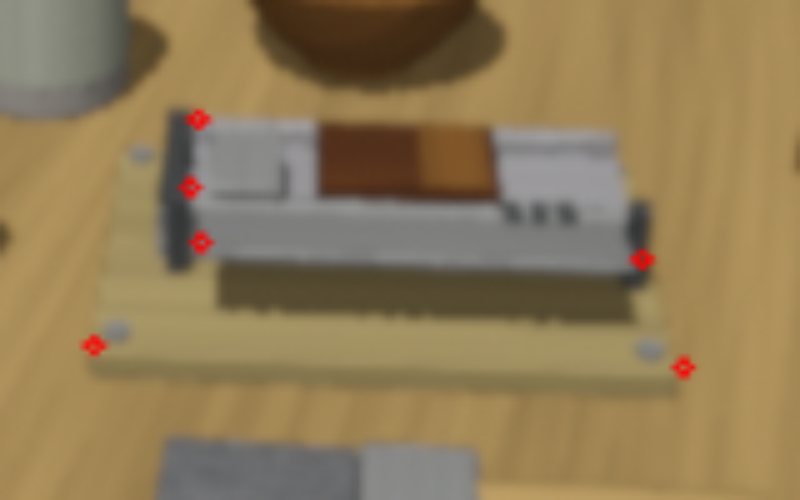

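The reprojection lands within about 2 mm in the side view, so the jig pose holds. The coupon's rear end is at jig x ≈ -44 and its front at ≈ 26.

Plan:
- **Orientation:** tool yaw 10.67°, so tool x = jig x and tool y = -jig y.
- **Fingers:** opening about 50 mm, hand at jig (-62, 32). One finger sits behind the coupon at y≈0 and the other on the tail at y≈64.

First I'll turn by -2.646 rad.

```bash
python3 -m handwheel '{"gripper":[0.18,0.18,0.18,0.18,0.18,0.18,0.18,0.18],"slide":[[0,0,0],[0,0,0],[0,0,0],[0,0,0],[0,0,0],[0,0,0],[0,0,0],[0,0,0]],"yaw":[-0.125,-0.125,-0.125,-0.125,-0.125,-0.125,-0.125,-0.125]}'
python3 -m handwheel '{"gripper":[0.18,0.18,0.18,0.18,0.18,0.18,0.18,0.18],"slide":[[0,0,0],[0,0,0],[0,0,0],[0,0,0],[0,0,0],[0,0,0],[0,0,0],[0,0,0]],"yaw":[-0.125,-0.125,-0.125,-0.125,-0.125,-0.125,-0.125,-0.125]}'
python3 -m handwheel '{"gripper":[0.18,0.18,0.18,0.18,0.18,0.18,0.18,0.18],"slide":[[0,0,0],[0,0,0],[0,0,0],[0,0,0],[0,0,0],[0,0,0],[0,0,0],[0,0,0]],"yaw":[-0.125,-0.125,-0.125,-0.125,-0.125,-0.021,0,0]}'
cat > st.py <<'E'
from workcell import sensors
from h import *
def st():
    o=sensors.get_obs(); j=np.load('jig.npz'); p=(o['ee_pos'][:2]-j['t'])@j['R']*1000
    print('t %.2f jig xy %s z %.1f rot %s F %s open %.1f gf %.1f'%(o['time'],p.round(1),o['ee_pos'][2]*1000,o['tcp_rot'].round(2),(o['wrist_force']).round(1),o['opening']*1000,o['grasp_force']))
if __name__=='__main__': st()
E
python3 st.py
```

```text
time: 0.77
ee_pos: [0.1676, 0.5237, 0.2308]
tcp_rot: [-180.0, -0.0, -140.1]
wrist_force: [0.4, 0.6, 0.2]
opening: 0.0503
grasp_force: 0.0
time: 1.43
ee_pos: [0.1676, 0.5237, 0.2309]
tcp_rot: [180.0, -0.0, -82.8]
wrist_force: [1.2, -0.0, 0.9]
opening: 0.0507
grasp_force: 0.0
time: 2.1
ee_pos: [0.1677, 0.5238, 0.2311]
tcp_rot: [180.0, -0.0, -46.4]
wrist_force: [0.3, 0.2, 0.1]
opening: 0.0505
grasp_force: 0.0
t 2.10 jig xy [-243.5  611.5] z 231.1 rot [ 1.7998e+02 -1.0000e-02 -4.6360e+01] F [0.3 0.2 0.1] open 50.5 gf 0.0
```

A positive tool yaw turns the world yaw negative, so the better target is -169.33° (last joint near -12°). That needs +2.146 rad, after which tool x = -jig x and tool y = +jig y.

```bash
python3 -m handwheel '{"gripper":[0.18,0.18,0.18,0.18,0.18,0.18,0.18,0.18],"slide":[[0,0,0],[0,0,0],[0,0,0],[0,0,0],[0,0,0],[0,0,0],[0,0,0],[0,0,0]],"yaw":[0.125,0.125,0.125,0.125,0.125,0.125,0.125,0.125]}' >/dev/null
python3 -m handwheel '{"gripper":[0.18,0.18,0.18,0.18,0.18,0.18,0.18,0.18],"slide":[[0,0,0],[0,0,0],[0,0,0],[0,0,0],[0,0,0],[0,0,0],[0,0,0],[0,0,0]],"yaw":[0.125,0.125,0.125,0.125,0.125,0.125,0.125,0.125]}' >/dev/null
python3 -m handwheel '{"gripper":[0.18,0.18,0.18],"slide":[[0,0,0],[0,0,0],[0,0,0]],"yaw":[0.125,0.021,0]}' >/dev/null
python3 st.py
```

```text
t 3.68 jig xy [-243.4  611.5] z 231.2 rot [-180.    -0.  -169.1] F [ 0.1 -0.7 -0.2] open 50.4 gf 0.0
```

```bash
python3 -m handwheel '{"gripper":[0.18,0.18,0.18,0.18,0.18,0.18,0.18,0.18],"slide":[[-11.3,-36.2,0],[-11.3,-36.2,0],[-11.3,-36.2,0],[-11.3,-36.2,0],[-11.3,-36.2,0],[-11.3,-36.2,0],[-11.3,-36.2,0],[-11.3,-36.2,0]],"yaw":[0,0,0,0,0,0,0,0]}' >/dev/null; python3 st.py
python3 -m handwheel '{"gripper":[0.18,0.18,0.18,0.18,0.18,0.18,0.18,0.18],"slide":[[-11.3,-36.2,0],[-11.3,-36.2,0],[-11.3,-36.2,0],[-11.3,-36.2,0],[-11.3,-36.2,0],[-11.3,-36.2,0],[-11.3,-36.2,0],[-11.3,-36.2,0]],"yaw":[0,0,0,0,0,0,0,0]}' >/dev/null
python3 -m handwheel '{"gripper":[0.18,0.18],"slide":[[0,0,0],[0,0,0]],"yaw":[0,0]}' >/dev/null; python3 st.py
```

```text
t 4.35 jig xy [-151.9  320.6] z 231.5 rot [ 1.7998e+02  4.0000e-02 -1.6890e+02] F [0.1 1.1 0.7] open 50.0 gf 0.0
t 5.18 jig xy [-60.4  31.4] z 230.9 rot [ 1.7998e+02 -6.0000e-02 -1.6918e+02] F [-0.   0.5 -0.5] open 50.4 gf 0.0
```

```bash
python3 -m handwheel '{"gripper":[0.18,0.18,0.18,0.18,0.18,0.18,0.18],"slide":[[2,0.5,30],[0,0,30],[0,0,30],[0,0,30],[0,0,30],[0,0,0],[0,0,0]],"yaw":[0,0,0,0,0,0,0]}' >/dev/null; python3 st.py
python3 - <<'E'
from workcell import camera
import cv2,numpy as np
a=camera('wrist')['img'];b=camera('side')['img']
b=cv2.resize(b[150:310,270:430],(480,480))
cv2.imwrite('pics/w1.png',cv2.resize(np.hstack([a,b])[:,:,::-1],(800,343),interpolation=cv2.INTER_AREA))
E
```

```text
t 5.77 jig xy [-63.3  34.7] z 81.0 rot [ 1.7996e+02 -1.2000e-01 -1.6896e+02] F [ 0.3 -0.6 -0. ] open 50.6 gf 0.0
```

View pics/w1.png

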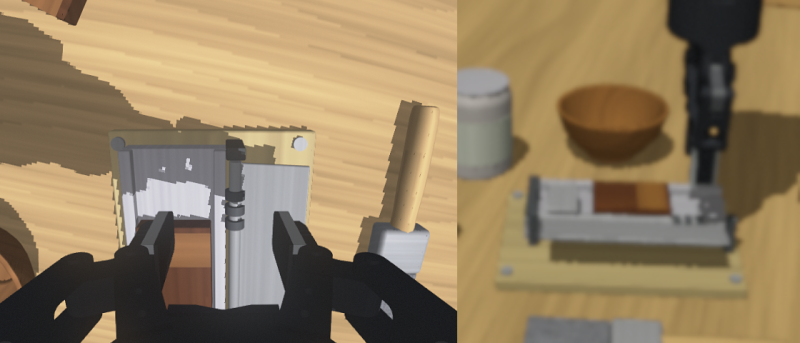

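The fingers straddle the hinge. The left one is over the open channel behind the coupon and the right one is over the tail. I'll trim y and lower in small steps, watching force.

```bash
python3 -m handwheel '{"gripper":[0.18,0.18,0.18,0.18],"slide":[[0,-3.5,10],[0,0,13],[0,0,8],[0,0,0]],"yaw":[0,0,0,0]}' >/dev/null; python3 st.py
python3 -m handwheel '{"gripper":[0.18,0.18],"slide":[[0,0,4],[0,0,0]],"yaw":[0,0]}' >/dev/null; python3 st.py
python3 -m handwheel '{"gripper":[0.18,0.18],"slide":[[0,0,3],[0,0,0]],"yaw":[0,0]}' >/dev/null; python3 st.py
python3 -m handwheel '{"gripper":[0.18,0.18],"slide":[[0,0,3],[0,0,0]],"yaw":[0,0]}' >/dev/null; python3 st.py
```

```text
t 6.20 jig xy [-62.9  30. ] z 49.2 rot [ 1.7998e+02 -7.0000e-02 -1.6910e+02] F [-0.3 -0.2 -0.4] open 50.1 gf 0.0
t 6.37 jig xy [-62.3  30. ] z 46.3 rot [-1.800e+02  1.000e-02 -1.691e+02] F [ 0.8  0.8 -0.4] open 50.3 gf 0.0
t 6.53 jig xy [-62.3  30. ] z 43.2 rot [-1.800e+02  1.000e-02 -1.691e+02] F [0.2 0.2 0. ] open 50.3 gf 0.0
t 6.70 jig xy [-62.5  30.1] z 40.0 rot [ 1.800e+02 -1.000e-02 -1.691e+02] F [-0.3  1.  -0.2] open 50.5 gf 0.0
```

```bash
for i in 1; do python3 -m handwheel '{"gripper":[0.18,0.18],"slide":[[0,0,2],[0,0,0]],"yaw":[0,0]}' >/dev/null; python3 st.py; done
python3 -m handwheel '{"gripper":[0.18,0.18],"slide":[[0,0,2],[0,0,0]],"yaw":[0,0]}' >/dev/null; python3 st.py
python3 -m handwheel '{"gripper":[0.18,0.18],"slide":[[0,0,2],[0,0,0]],"yaw":[0,0]}' >/dev/null; python3 st.py
```

```text
t 6.87 jig xy [-62.3  30.2] z 38.4 rot [ 1.7997e+02  1.0000e-02 -1.6909e+02] F [-2.2  0.7  5.2] open 50.2 gf 2.5
t 7.03 jig xy [-62.3  30.3] z 36.6 rot [ 1.7996e+02  2.0000e-02 -1.6909e+02] F [-2.1  2.3  7.4] open 50.5 gf 3.5
t 7.20 jig xy [-62.3  30.4] z 35.0 rot [ 1.7995e+02  3.0000e-02 -1.6908e+02] F [-3.6  1.2 10.4] open 50.4 gf 5.4
```

Contact came at TCP z≈39, so the tips sit about 5 mm above the TCP. Pressing 5 mm more should give joint ≈0.4.

```bash
python3 -m handwheel '{"gripper":[0.18,0.18],"slide":[[0,0,2],[0,0,0]],"yaw":[0,0]}' >/dev/null; python3 st.py
python3 -m handwheel '{"gripper":[0.18,0.18],"slide":[[0,0,1.5],[0,0,0]],"yaw":[0,0]}' >/dev/null; python3 st.py
python3 -m handwheel '{"gripper":[0.18,0.18],"slide":[[0,0,1],[0,0,0]],"yaw":[0,0]}' >/dev/null; python3 st.py
python3 - <<'E'
from workcell import camera
import cv2,numpy as np
a=camera('top')['img'];b=camera('side')['img']
a=cv2.resize(a[195:315,280:400],(400,400),interpolation=cv2.INTER_CUBIC);b=cv2.resize(b[200:300,290:410],(480,400),interpolation=cv2.INTER_CUBIC)
cv2.imwrite('pics/w2.png',cv2.resize(np.hstack([a,b])[:,:,::-1],(800,364)))
E
```

```text
t 7.37 jig xy [-62.2  30.3] z 33.3 rot [ 1.7997e+02  5.0000e-02 -1.6908e+02] F [-6.3  1.1 14.1] open 50.8 gf 6.9
t 7.53 jig xy [-62.1  30.2] z 32.2 rot [ 1.7999e+02  7.0000e-02 -1.6909e+02] F [-6.6  0.5 15.6] open 50.5 gf 7.9
t 7.70 jig xy [-62.1  30.2] z 32.0 rot [ 1.7999e+02  8.0000e-02 -1.6908e+02] F [-9.5 -0.6 21.3] open 50.4 gf 10.9
```

View pics/w2.png

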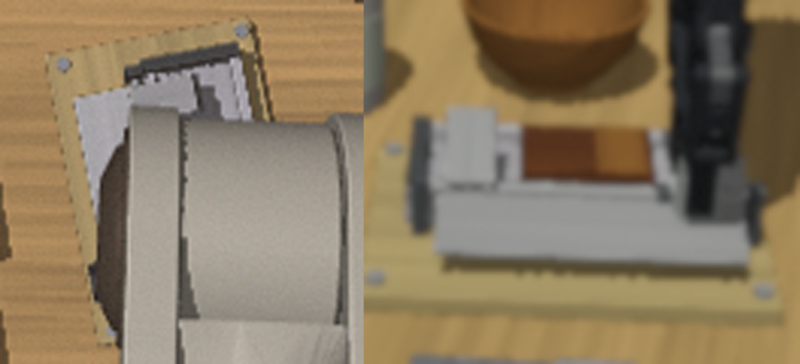

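The side crop shows the clip arm raised well clear at (472,145) and the finger pressing the tail at (700,190), with the coupon still short of the lip. The 21 N means the clip is at its hard stop, so I'll ease up about 1 mm and push.

```bash
python3 -m handwheel '{"gripper":[0.18,0.18],"slide":[[0,0,-1.2],[0,0,0]],"yaw":[0,0]}' >/dev/null; python3 st.py
python3 -m handwheel '{"gripper":[0.18,0.18,0.18,0.18,0.18,0.18],"slide":[[-2,0,0],[-3,0,0],[-3,0,0],[-3,0,0],[-3,0,0],[0,0,0]],"yaw":[0,0,0,0,0,0]}' >/dev/null; python3 st.py
```

```text
t 7.97 jig xy [-62.2  30.2] z 32.7 rot [ 1.7998e+02  7.0000e-02 -1.6908e+02] F [-7.4 -0.  15.1] open 50.7 gf 7.6
t 8.47 jig xy [-48.9  30.6] z 32.1 rot [ 1.7994e+02 -7.0000e-02 -1.6907e+02] F [-8.9  2.  16. ] open 50.4 gf 8.5
```

```bash
python3 -m handwheel '{"gripper":[0.18,0.18,0.18,0.18,0.18,0.18,0.18],"slide":[[-3,0,0],[-3,0,0],[-3,0,0],[-3,0,0],[-3,0,0],[-3,0,0],[0,0,0]],"yaw":[0,0,0,0,0,0,0]}' >/dev/null; python3 st.py
python3 - <<'E'
from workcell import camera
import cv2,numpy as np
a=camera('wrist')['img'];b=camera('side')['img']
a=cv2.resize(a,(480,360))
b=cv2.resize(b[200:300,290:410],(432,360),interpolation=cv2.INTER_CUBIC)
cv2.imwrite('pics/w3.png',cv2.resize(np.hstack([a,b])[:,:,::-1],(800,316)))
E
```

```text
t 9.05 jig xy [-30.7  30.8] z 32.2 rot [ 1.7993e+02 -4.0000e-02 -1.6907e+02] F [-8.8  2.6 15.7] open 50.5 gf 8.2
```

View pics/w3.png

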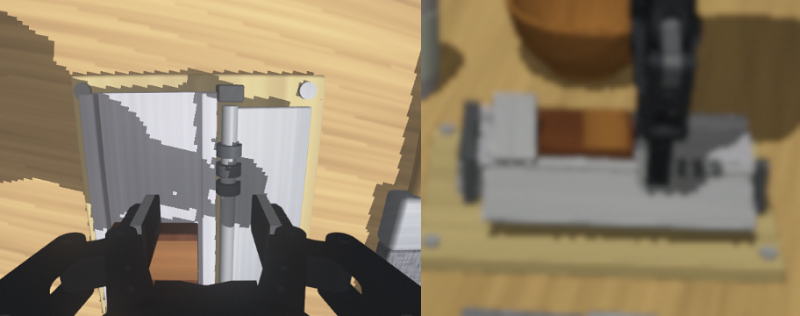

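The coupon (side crop, (585,130)) is moving ahead of the finger and going under the lip at (515,120). It has about 25 mm to go.

```bash
python3 -m handwheel '{"gripper":[0.18,0.18,0.18,0.18,0.18,0.18,0.18],"slide":[[-3,0,0],[-3,0,0],[-3,0,0],[-3,0,0],[-3,0,0],[-3,0,0],[-3,0,0]],"yaw":[0,0,0,0,0,0,0]}' >/dev/null; python3 st.py
python3 -m handwheel '{"gripper":[0.18,0.18],"slide":[[-2,0,0],[0,0,0]],"yaw":[0,0]}' >/dev/null; python3 st.py
python3 -m handwheel '{"gripper":[0.18,0.18],"slide":[[-2,0,0],[0,0,0]],"yaw":[0,0]}' >/dev/null; python3 st.py
```

```text
t 9.73 jig xy [-10.3  30.9] z 32.2 rot [ 1.7993e+02 -8.0000e-02 -1.6907e+02] F [-10.3   1.6  17.1] open 50.3 gf 8.9
t 9.90 jig xy [-7.7 30.9] z 32.2 rot [ 1.7993e+02 -3.0000e-02 -1.6906e+02] F [-10.    2.8  15.8] open 50.2 gf 8.1
t 10.07 jig xy [-6.1 30.9] z 32.2 rot [ 1.7992e+02 -7.0000e-02 -1.6906e+02] F [-10.6   1.9  16.6] open 50.6 gf 8.6
```

```bash
python3 -m handwheel '{"gripper":[0.18,0.18],"slide":[[-1,0,0],[0,0,0]],"yaw":[0,0]}' >/dev/null; python3 st.py
python3 -m handwheel '{"gripper":[0.18,0.18],"slide":[[-1,0,0],[0,0,0]],"yaw":[0,0]}' >/dev/null; python3 st.py
python3 -m handwheel '{"gripper":[0.18,0.18],"slide":[[-1,0,0],[0,0,0]],"yaw":[0,0]}' >/dev/null; python3 st.py
python3 - <<'E'
from workcell import camera
import cv2,numpy as np
a=camera('top')['img'];b=camera('side')['img']
a=cv2.resize(a[195:315,280:400],(400,400),interpolation=cv2.INTER_CUBIC);b=cv2.resize(b[200:300,290:410],(480,400),interpolation=cv2.INTER_CUBIC)
cv2.imwrite('pics/w4.png',cv2.resize(np.hstack([a,b])[:,:,::-1],(800,364)))
E
```

```text
t 10.23 jig xy [-6.  30.9] z 32.1 rot [ 1.7992e+02 -1.7000e-01 -1.6906e+02] F [-14.4   0.9  19.7] open 50.8 gf 9.8
t 10.40 jig xy [-5.  30.9] z 32.2 rot [ 1.7993e+02 -1.6000e-01 -1.6907e+02] F [-14.8   0.7  19.7] open 50.3 gf 10.6
t 10.57 jig xy [-4.9 30.9] z 32.1 rot [ 179.93   -0.27 -169.08] F [-20.    0.3  22.7] open 50.4 gf 12.6
```

View pics/w4.png

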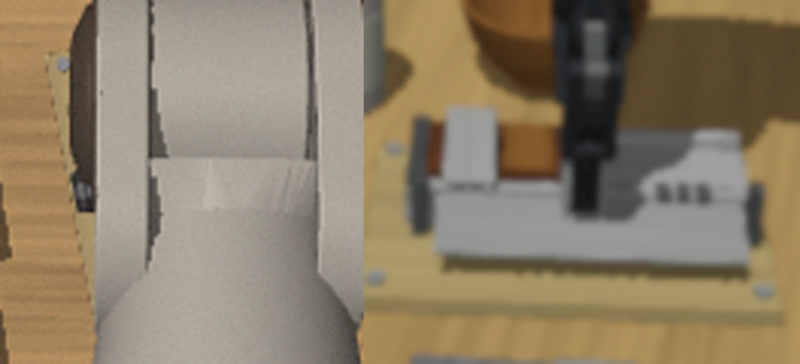

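The coupon is against the stop at crop (430,150), and the push force has risen from 10 to 20 N at TCP x = -5, as predicted. I'll hold briefly, back the finger off the coupon, then rise straight up.

```bash
python3 -m handwheel '{"gripper":[0.18,0.18,0.18,0.18,0.18,0.18],"slide":[[0,0,0],[0,0,0],[2,0,0],[2,0,0],[2,0,0],[0,0,0]],"yaw":[0,0,0,0,0,0]}' >/dev/null; python3 st.py
python3 -m handwheel '{"gripper":[0.18,0.18,0.18,0.18,0.18,0.18,0.18,0.18],"slide":[[0,0,-2],[0,0,-2],[0,0,-2],[0,0,-2],[0,0,-3],[0,0,-5],[0,0,-10],[0,0,-20]],"yaw":[0,0,0,0,0,0,0,0]}' >/dev/null; python3 st.py
python3 -m handwheel '{"gripper":[0.18,0.18,0.18,0.18,0.18,0.18,0.18,0.18],"slide":[[0,0,-30],[0,0,-30],[0,0,-30],[30,0,-10],[35,0,0],[35,0,0],[35,0,0],[0,0,0]],"yaw":[0,0,0,0,0,0,0,0]}' >/dev/null; python3 st.py
python3 - <<'E'
from workcell import camera
from h import *
c=camera('top');a=c['img'];b=camera('side')['img']
hsv=cv2.cvtColor(a,cv2.COLOR_RGB2HSV)
m=((hsv[...,1]>90)&(hsv[...,2]<150)&(hsv[...,0]<25)).astype(np.uint8)
roi=np.zeros_like(m); roi[205:275,325:370]=m[205:275,325:370]
k=max(cv2.findContours(roi,0,1)[0],key=cv2.contourArea)
j=np.load('jig.npz');w=ray(c,cv2.boxPoints(cv2.minAreaRect(k)),.042)
print(((w[:,:2]-j['t'])@j['R']*1000).round(1))
a=cv2.resize(a[195:315,280:400],(400,400),interpolation=cv2.INTER_CUBIC);b=cv2.resize(b[200:300,290:410],(480,400),interpolation=cv2.INTER_CUBIC)
cv2.imwrite('pics/w5.png',cv2.resize(np.hstack([a,b])[:,:,::-1],(800,364)))
E
```

```text
t 11.17 jig xy [-5.8 30.9] z 33.5 rot [ 179.92    0.39 -169.07] F [ 3.   7.4 13.9] open 50.4 gf 6.7
t 11.83 jig xy [-9.6 30.4] z 75.9 rot [ 179.96   -0.2  -169.11] F [-0.3  0.6  0.8] open 50.4 gf 0.0
t 12.50 jig xy [-147.7   29.9] z 178.6 rot [-1.7997e+02  3.0000e-02 -1.6915e+02] F [-0.   1.   0.6] open 50.2 gf 0.0
[[ 75.5  26.3]
 [ 75.8 -24. ]
 [  5.7 -23.5]
 [  5.4  26.4]]
```

View pics/w5.png

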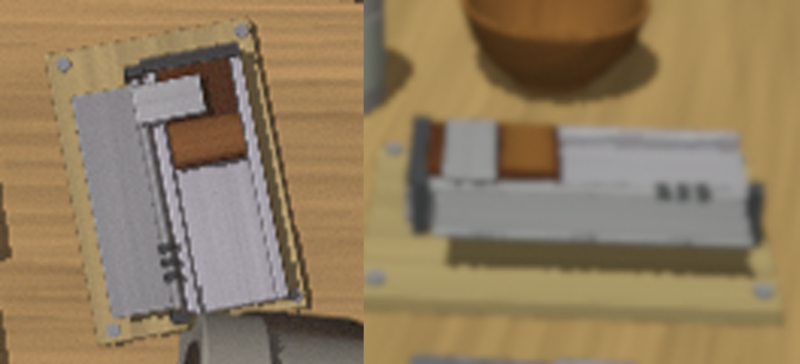

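The coupon is home: it measures jig x 5.5..75.6, in line with the channel. The clip is closed on it, lip at (170,100) in the top crop, and the hand is clear.

```bash
python3 -c "
from workcell import ticket
print(ticket.job_done())"
```

```text
the job is handed in; nothing more can be done
None
```

The job is handed in: the coupon is home against the stop (measured within about 1 mm of it), the clip is closed on it and the hand is clear, at about 12.5 s of robot time; no verdict came back.

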